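# Find the unlocked drawer of the specimen chest and pull it open

### The arm

A 6-joint arm with a two-finger parallel gripper is mounted at the origin on the work surface. World frame = base frame: x ahead of the robot, y to its left, z up, the work surface at z = 0. Lengths are in m, angles in rad, forces in N, time in s.
With the tool pointing down it reaches from about 0.3 to 0.775 m from the base axis. Payload 14.6 kg.
Tool frame: the origin (TCP) lies between the finger pads; the fingertips stand 17 mm ahead of it and the grasp point (between the pads) lies 2 mm behind it (ctrl.tcp_to_tips is the distance from the TCP to the fingertips, in m); z points along the fingers, y is the line along which they close (so a half turn about z gives the same grasp; the last joint's range is limited). The gripper opens to 94 mm and grips with 3 to 60 N. Pads are 16 mm wide; open, the fingers measure 119 mm over their backs; the gripper's body (75 mm by 177 mm) begins 78 mm behind the grasp point.
Start: joints at [-1.376, 0.3, 1.521, -0, 1.321, -0.067], TCP at [0.142, -0.531, 0.222] pointing down, gripper open.
Joint ranges: [-3.03, 3.03], [-0.79, 2.21], [0.23, 2.52], [-1.04, 4.18], [0, 3.07], [-2.55, 2.55]. Speed limits (rad/s): [2.22, 2.22, 2.57, 3.14, 3.14, 3.14].

### API

Orientations are given as a rotation vector (axis times angle).
In Python, from rig import ctrl, viewer gives the robot as it stands. The module is installed in compiled form; this text tells all that it offers.
- The arm moves only by the tool servo_tool, never from a script. Its argument "steps" is a list of rows, each an object of numbers: "x", "y", "z": the shift along the tool's x, y, z each as a share of 150 mm, from -1 to 1; "ax", "ay", "az": the turn, a rotation vector about the tool's x, y, z each as a share of pi rad, from -1 to 1; "hand": the opening, from 0 (shut) to 1 (fully open). A call has 1 to 8 rows; each row is the pose to reach, as a shift and turn from the pose commanded when the call began, along the tool's axes at that moment, turning the shorter way round; what a row does not reach only later rows make up. A row lasts 1/10 s, in which the tool goes at most 50 mm and 8.59 degrees, less where a joint would pass 70% of its speed; a pose out of reach is approached as far as the arm can. A call with a number of a shift or a turn outside -1 to 1 is refused whole. A call with a gripper value outside its range is refused whole. The fingers move at their own pace and stop on an object; "newtons" is the grip in N (left out, the last holds). Time passes only in rows, so rows that repeat a pose let the fingers close. It gives the time, the measured TCP pose, the force, the opening and the grip force at its end, in the units of the state.
- ctrl.sense(): the state, without advancing time (a new reading comes with each control period).
- viewer.read_camera(name): name is "scene" or "top"; returns a dict with "color" (384x512x3 uint8, red, green, blue), "vfov" (degrees; the focal length in pixels is half the picture's height over the tangent of half this angle, whatever the lens; pixels are square), "cx", "cy" (the principal point, pixels), "view" (4x4, takes a point from world to camera coordinates). Camera axes: x right, y up, looking along -z (the intrinsics and any distortion apply to the point x, -y, -z); pixel columns grow to the right and rows downward; lengths in m; the calibration is good to about 2 mm. A picture is of the moment at which its call begins. There is no depth.
- ctrl.job_done(): hands the job in; it is judged then, once.
The state is a dict: "clock": time; "q": joint angles; "qd": joint speeds; "joint_efforts": joint torques, N m; "position": TCP position; "ee_rot": TCP orientation; "force": force on the tool from outside, world axes, zero at the start; "ft_torque": the same for the moment, N m; "opening": opening from 0.0 (shut) to 1.0 (fully open); "grip_force": force on a finger pad.
Only numpy, scipy, OpenCV 4.12 (cv2) and the standard library are available. Lean on these libraries where they do the work, as an engineer would, in place of code of your own. Each camera call takes 0.05 s, during which the arm holds its last target. There are 200 camera calls.

### The job

Only one of the three drawers in the specimen chest is unlocked, and you cannot see which: swing the lamp aside until its head is wholly clear of the chest, beyond its right-hand end, find the unlocked drawer by tugging gently at the handles, and pull it out fully to its stop. Do not force a locked drawer or yank against the stop (keep your pull under 40 N), and leave the vial rack, the pump bottle and the pen box where they stand. Finish with the drawer left open and your hand off everything.

Things in the scene. Friction and masses are not known exactly. Their poses are not given: they have to be found in the camera images.
- chest: Low beige steel specimen chest fixed on the green table, 220 deep (x) x 340 wide (y) x 110 mm high, with three identical drawers side by side in its front. Origin: centre of its underside; its front is the plane x = -110 mm and looks along -x towards the robot, y to the left as the robot sees it, z up.
- lamp: White swing-arm lamp: fixed round foot (110 mm wide) and post beside the chest's right-hand end. Origin: centre of the foot's underside, on the post axis. z up.
- lamp_arm (a joint): Swing of the lamp's level arm about the upright post (rad), range -0.4 to 2.5. 0: the arm points along the lamp's +y, across above the handles; growing, it swings towards the robot (1.57: points along the lamp's -x) and then outward to the right. It is stiff enough to stay where it is left, about 1 N at mid-arm moves it.
- lamp_pivot (a point): Point on the post axis at the height of the arm's centre line (about 212 mm above the table). The arm is a straight aluminium bar, 16 mm thick, running level from here to 250 mm out. A hub 32 mm wide sits on the axis.
- lamp_head (a point): Centre of the lamp's head, a flat white disc 100 mm wide and 20 mm thick (its top level with the arm's centre line), 290 mm out from the post axis; z 10 mm below the arm's centre line.
- drawer_left (a joint): How far the left drawer (as the robot sees it) is pulled out, m: 0 shut, 0.12 at its end stop. It slides along the chest's -x. The unlocked drawer drags with about 3 N; a locked one has only about 3 mm of play.
- drawer_middle (a joint): How far the middle drawer (as the robot sees it) is pulled out, m: 0 shut, 0.12 at its end stop. It slides along the chest's -x. The unlocked drawer drags with about 3 N; a locked one has only about 3 mm of play.
- drawer_right (a joint): How far the right drawer (as the robot sees it) is pulled out, m: 0 shut, 0.12 at its end stop. It slides along the chest's -x. The unlocked drawer drags with about 3 N; a locked one has only about 3 mm of play.
- handle_left (a point): Middle of the left drawer's handle bar, a level steel bar 10 mm thick along the chest's y, 72 mm wide between its two 10 mm legs (62 mm free between them), 45 mm in front of the drawer front (40 mm free behind the bar), 79 mm above the table, 31 mm below the chest's top.
- handle_middle (a point): Middle of the middle drawer's handle bar, a level steel bar 10 mm thick along the chest's y, 72 mm wide between its two 10 mm legs (62 mm free between them), 45 mm in front of the drawer front (40 mm free behind the bar), 79 mm above the table, 31 mm below the chest's top.
- handle_right (a point): Middle of the right drawer's handle bar, a level steel bar 10 mm thick along the chest's y, 72 mm wide between its two 10 mm legs (62 mm free between them), 45 mm in front of the drawer front (40 mm free behind the bar), 79 mm above the table, 31 mm below the chest's top.
- rack: White vial rack, 80 x 200 x 45 mm, with black caps up to 9 mm above it, loose on the rear of the chest's top. Origin: centre of its underside.
- pump: White pump bottle, 72 mm wide, 185 mm high, its spout reaching 60 mm out along its -x; loose on the table left of the chest. Origin: centre of its underside.
- pen_box: Clear open box with pens, 110 x 170 x 50 mm, loose on the table on the left. Origin: centre of its underside.

How it is judged:
By the outcome, as a careful person would: the job done as asked, in the order asked, and still so for the second after the job is handed in, with the robot touching nothing.
It also fails if it takes over 61 s, if anything falls off the work surface, if the arm or the gripper's body presses on something with over 40 N, if the wrist force passes 120 N, or if a joint passes its speed limit or range.

## Working session

There is one attempt and no reset: what is moved stays moved. The work goes in short steps, Python scripts to look and compute and a tool call to move; the robot and the scene stay as the last step left them, time stands still between calls to the robot, and variables do not carry over. Pictures are saved under pics/ and viewed, at most 10 in all, crops included, and the job is handed in when it is done.

Besides the shell and the picture viewer there is one more tool, called after "Emit:" in YAML: its name, and indented under it one key for each argument. servo_tool: Moves the arm, as the interface text tells. Shift numbers are shares of 150 mm and turn numbers shares of pi rad, none past 1 either way. Its arguments: {"type":"object","properties":{"steps":{"type":"array"},"newtons":{"type":"number"}},"required":["steps"]}

```bash
mkdir -p pics; cat > look.py <<'E'
from rig import ctrl, viewer
import cv2, numpy as np, sys, json
def snap(n):
    out={}
    for c in ("scene","top"):
        d=viewer.read_camera(c); out[c]=d
        cv2.imwrite(f"pics/{c}_{n}.png", d["color"][:,:,::-1])
    return out
def K(d):
    f=d["color"].shape[0]/2/np.tan(np.radians(d["vfov"])/2); return f
def ray(d,u,v):
    f=K(d); V=np.array(d["view"]); R=V[:3,:3]; t=V[:3,3]
    dc=np.array([(u-d["cx"])/f,-(v-d["cy"])/f,-1.]); return -R.T@t, R.T@dc
def plane(d,u,v,z):
    o,r=ray(d,u,v); return o+r*(z-o[2])/r[2]
def proj(d,p):
    V=np.array(d["view"]); c=V[:3,:3]@np.array(p)+V[:3,3]; f=K(d)
    return d["cx"]+f*c[0]/-c[2], d["cy"]-f*c[1]/-c[2]
E
python3 - <<'E'
from look import *
o=snap("a")
for c,d in o.items(): print(c,[k for k in d],d["vfov"],d["cx"],d["cy"],np.round(d["view"],3).tolist(), {k:v for k,v in d.items() if k not in("color","view")})
print(ctrl.sense())
a=np.hstack([o["scene"]["color"]])
E
```

```text
scene ['color', 'vfov', 'cx', 'cy', 'view'] 52.96902793133095 259.20675810599846 198.33723865548555 [[-0.848, 0.53, -0.017, 0.443], [-0.408, -0.632, 0.659, 0.185], [0.338, 0.566, 0.752, -1.468], [0.0, 0.0, 0.0, 1.0]] {'vfov': 52.96902793133095, 'cx': 259.20675810599846, 'cy': 198.33723865548555}
top ['color', 'vfov', 'cx', 'cy', 'view'] 54.431641378451694 256.52032927436915 190.0121269242478 [[-0.01, -1.0, -0.015, 0.086], [0.989, -0.012, 0.145, -0.591], [-0.145, -0.014, 0.989, -1.27], [0.0, 0.0, 0.0, 1.0]] {'vfov': 54.431641378451694, 'cx': 256.52032927436915, 'cy': 190.0121269242478}
{'clock': 0.1, 'q': array([-1.37556968e+00,  3.00397489e-01,  1.52149106e+00, -4.09207428e-05,
        1.32067901e+00, -6.65924196e-02]), 'qd': array([ 1.00856028e-03, -1.51638277e-03, -3.00526928e-03, -2.98972524e-05,
       -7.55672387e-04,  3.52508567e-04]), 'joint_efforts': array([-6.61714912e-04, -5.32646334e+01, -3.53284371e+01,  7.09119765e-02,
        2.34872400e-02, -5.99852046e-05]), 'position': array([ 0.142313  , -0.53105951,  0.22196477]), 'ee_rot': array([-3.11374773e+00, -4.09979904e-01,  1.60518127e-04]), 'force': array([-0.21834673, -0.33292807,  0.04554549]), 'ft_torque': array([ 0.02172094, -0.06765979, -0.01216718]), 'grip_force': 0.0, 'opening': 0.9978138954388039}
```

View pics/scene_a.png

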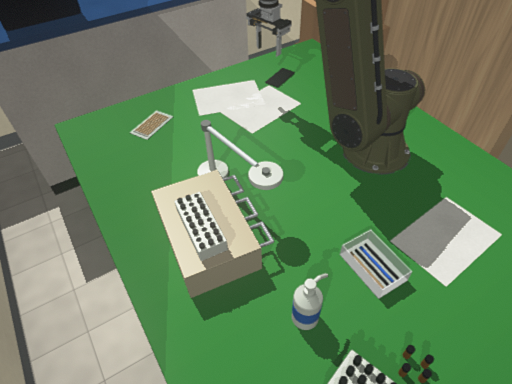

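View pics/top_a.png

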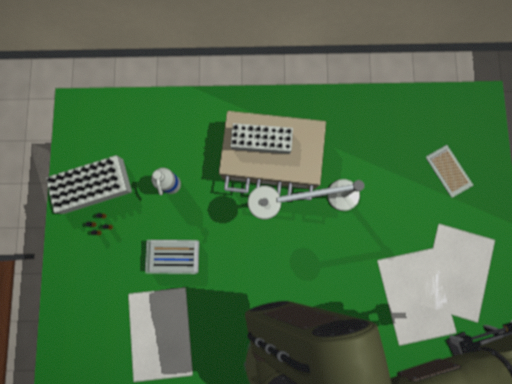

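The scene view shows the chest, with the lamp head over the handles at (265,175). In the top view the chest's top spans about (227,112)-(326,121)-(321,187)-(220,180), the lamp head is at (265,202) and the post top at (360,186).

```bash
python3 - <<'E'
from look import *
o={c:viewer.read_camera(c) for c in("top","scene")}
d=o["top"]; img=d["color"]; hsv=cv2.cvtColor(img,cv2.COLOR_RGB2HSV)
m=((hsv[...,0]>8)&(hsv[...,0]<28)&(hsv[...,1]>40)&(hsv[...,1]<140)&(hsv[...,2]>120)).astype(np.uint8)
m[:95]=0;m[205:]=0;m[:,:200]=0;m[:,340:]=0
m=cv2.morphologyEx(m,cv2.MORPH_OPEN,np.ones((3,3)))
c=max(cv2.findContours(m,0,2)[0],key=cv2.contourArea)
r=cv2.minAreaRect(c); b=cv2.boxPoints(r); print("rect",r,b)
P=[plane(d,u,v,.11) for u,v in b]; print(np.round(P,4)); print("sides",[round(np.linalg.norm(P[i]-P[i-1]),4) for i in range(4)])
for n,p,z in(("head",(265,202),.212),("post",(360,186),.23),("foot",(344,195),.01),("rack1",(231,124),.155)): print(n,np.round(plane(d,*p,z),4))
print("scene head",np.round(plane(o["scene"],265.5,174,.212),4),"post",np.round(plane(o["scene"],206,126,.23),4),"foot",np.round(plane(o["scene"],212,170,.01),4))
t=cv2.resize(img[100:230,200:380,::-1],None,fx=4.4,fy=4.4,interpolation=3)
cv2.imwrite("pics/crop1.png",t)
E
```

```text
rect ((272.4740905761719, 147.63848876953125), (100.14924621582031, 62.414981842041016), 6.2034478187561035) [[219.32043  173.25221 ]
 [226.06494  111.20271 ]
 [325.62775  122.024765]
 [318.88324  184.07426 ]]
[[ 0.6411  0.2028  0.11  ]
 [ 0.8586  0.1804  0.11  ]
 [ 0.8147 -0.1607  0.11  ]
 [ 0.6    -0.1303  0.11  ]]
sides [np.float64(0.3356), np.float64(0.2187), np.float64(0.3439), np.float64(0.2168)]
head [0.5304 0.0512 0.212 ]
post [ 0.5733 -0.2348  0.23  ]
foot [ 0.5752 -0.2344  0.01  ]
rack1 [0.7976 0.1596 0.155 ]
scene head [0.5345 0.0602 0.212 ] post [ 0.5866 -0.2057  0.23  ] foot [ 0.5787 -0.2322  0.01  ]
```

View pics/crop1.png

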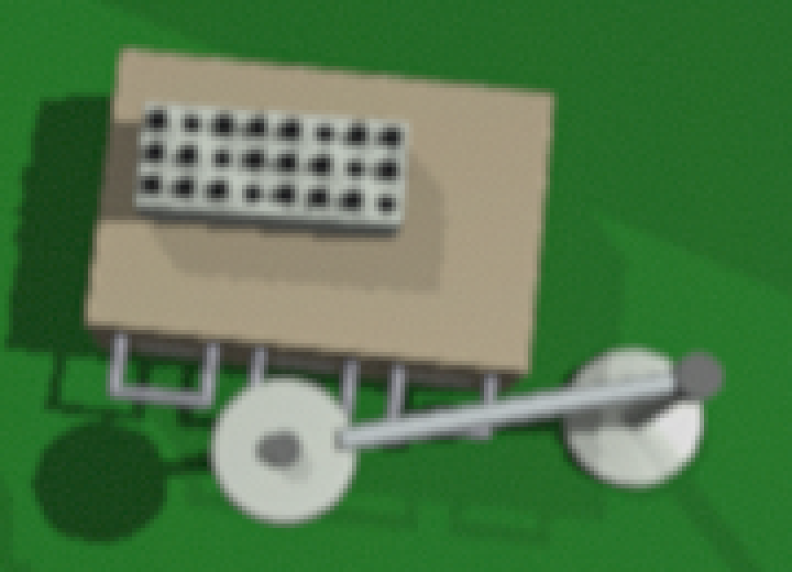

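```bash
python3 - <<'E'
from look import *
d=viewer.read_camera("top")
f=lambda x,y,z: plane(d,200+x/4.4-.4,100+y/4.4-.4,z)
C=np.array([f(86,325,.11),f(528,373,.11),f(553,93,.11),f(122,48,.11)]);print("corners",np.round(C,4))
print("sides",[round(float(np.linalg.norm(C[i]-C[i-1])),4) for i in range(4)])
# least-squares rigid fit of known rectangle
M=np.array([[-.11,.17],[-.11,-.17],[.11,-.17],[.11,.17]]);c=C[:,:2].mean(0);H=M.T@(C[:,:2]-c)
U,S,Vt=np.linalg.svd(H);R=(U@Vt).T;print("centre",c,"yaw",np.degrees(np.arctan2(R[1,0],R[0,0])))
for n,p in(("L",(162,397)),("Lends",(112,395)),("Lends",(215,403)),("Rend",(490,433))): 
    w=f(*p,.084); print(n,np.round(w,4),"chest frame",np.round(R.T@(w[:2]-c),4))
for y in(.11,.107,0,-.11): print(y,np.round(c+R@np.array([-.155,y]),4))
print("head",f(280,450,.212),"post",f(697,377,.225))
E
```

```text
corners [[ 0.6404  0.2034  0.11  ]
 [ 0.599  -0.1327  0.11  ]
 [ 0.8193 -0.1597  0.11  ]
 [ 0.8611  0.1761  0.11  ]]
sides [0.2224, 0.3386, 0.2219, 0.3383]
centre [0.72991674 0.0217612 ] yaw -7.047581243428361
L [0.5878 0.1471 0.084 ] chest frame [-0.1564  0.1069]
Lends [0.5899 0.1859 0.084 ] chest frame [-0.1591  0.1457]
Lends [0.5826 0.106  0.084 ] chest frame [-0.1565  0.0655]
Rend [ 0.5567 -0.1059  0.084 ] chest frame [-0.1563 -0.148 ]
0.11 [0.5896 0.1499]
0.107 [0.5892 0.147 ]
0 [0.5761 0.0408]
-0.11 [ 0.5626 -0.0684]
head [0.5308092  0.05655625 0.212     ] post [ 0.57637684 -0.2302906   0.225     ]
```

```bash
cat >> look.py <<'E'
from scipy.spatial.transform import Rotation as Ro
def rot(yaw): # tool down, tool x at world yaw (deg)
    c,s=np.cos(np.radians(yaw)),np.sin(np.radians(yaw)); return Ro.from_matrix([[c,s,0],[s,-c,0],[0,0,-1]])
def plan(targets,start=None,chain=True):
    "targets (x,y,z,yaw): chain=True each from previous (new call each); False: all from start (rows of one call)"
    s=ctrl.sense(); p,R=(s["position"],Ro.from_rotvec(s["ee_rot"])) if start is None else (np.array(start[:3]),rot(start[3]))
    for t in targets:
        q,Q=np.array(t[:3]),rot(t[3])
        print(t,"shift",np.round(R.inv().apply(q-p)/.15,3),"turn",np.round((R.inv()*Q).as_rotvec()/np.pi,3))
        if chain: p,R=q,Q
E
python3 - <<'E'
from look import *
plan([(.22,-.45,.285,38),(.32,-.35,.285,61),(.43,-.25,.285,83),(.53,-.16,.285,83),(.582,-.085,.285,83),(.582,-.085,.207,83)])
E
```

```text
(0.22, -0.45, 0.285, 38) shift [ 0.64  -0.389 -0.418] turn [-0.    -0.    -0.128]
(0.32, -0.35, 0.285, 61) shift [ 0.936 -0.115  0.   ] turn [ 0.     0.    -0.128]
(0.43, -0.25, 0.285, 83) shift [0.939 0.318 0.   ] turn [ 0.     0.    -0.122]
(0.53, -0.16, 0.285, 83) shift [0.677 0.589 0.   ] turn [0. 0. 0.]
(0.582, -0.085, 0.285, 83) shift [0.539 0.283 0.   ] turn [0. 0. 0.]
(0.582, -0.085, 0.207, 83) shift [0.   0.   0.52] turn [0. 0. 0.]
```

Emit:
servo_tool:
  steps:
    - {"x": 0.64, "y": -0.39, "z": -0.42, "az": -0.128, "hand": 0}
    - {"x": 0.64, "y": -0.39, "z": -0.42, "az": -0.128, "hand": 0}
    - {"x": 0.64, "y": -0.39, "z": -0.42, "az": -0.128, "hand": 0}
    - {"x": 0.64, "y": -0.39, "z": -0.42, "az": -0.128, "hand": 0}
  newtons: 20

```text
schema error: expected keys x, y, z, ax, ay, az, hand
```

Emit:
servo_tool:
  steps:
    - {"x": 0.936, "y": -0.115, "az": -0.128, "hand": 0}
    - {"x": 0.936, "y": -0.115, "az": -0.128, "hand": 0}
    - {"x": 0.936, "y": -0.115, "az": -0.128, "hand": 0}
    - {"x": 0.936, "y": -0.115, "az": -0.128, "hand": 0}

```text
schema error: expected keys x, y, z, ax, ay, az, hand
```

Emit:
servo_tool:
  steps:
    - {"x": 0.94, "y": 0.32, "az": -0.122, "hand": 0}
    - {"x": 0.94, "y": 0.32, "az": -0.122, "hand": 0}
    - {"x": 0.94, "y": 0.32, "az": -0.122, "hand": 0}
    - {"x": 0.94, "y": 0.32, "az": -0.122, "hand": 0}

```text
schema error: expected keys x, y, z, ax, ay, az, hand
```

Emit:
servo_tool:
  steps:
    - {"x": 0.68, "y": 0.59, "hand": 0}
    - {"x": 0.68, "y": 0.59, "hand": 0}
    - {"x": 0.68, "y": 0.59, "hand": 0}
    - {"x": 0.68, "y": 0.59, "hand": 0}

```text
schema error: expected keys x, y, z, ax, ay, az, hand
```

All keys are needed in every row.

Emit:
servo_tool:
  steps:
    - {"x": 0.64, "y": -0.39, "z": -0.42, "ax": 0, "ay": 0, "az": -0.128, "hand": 0}
    - {"x": 0.64, "y": -0.39, "z": -0.42, "ax": 0, "ay": 0, "az": -0.128, "hand": 0}
    - {"x": 0.64, "y": -0.39, "z": -0.42, "ax": 0, "ay": 0, "az": -0.128, "hand": 0}
    - {"x": 0.64, "y": -0.39, "z": -0.42, "ax": 0, "ay": 0, "az": -0.128, "hand": 0}
  newtons: 20

```text
clock: 0.65
position: [0.2218, -0.4488, 0.2878]
ee_rot: [2.964, 1.031, 0.001]
force: [-0.4, -0.6, -0.3]
opening: 0.692
grip_force: 0.0
```

Emit:
servo_tool:
  steps:
    - {"x": 0.936, "y": -0.115, "z": 0, "ax": 0, "ay": 0, "az": -0.128, "hand": 0}
    - {"x": 0.936, "y": -0.115, "z": 0, "ax": 0, "ay": 0, "az": -0.128, "hand": 0}
    - {"x": 0.936, "y": -0.115, "z": 0, "ax": 0, "ay": 0, "az": -0.128, "hand": 0}
    - {"x": 0.936, "y": -0.115, "z": 0, "ax": 0, "ay": 0, "az": -0.128, "hand": 0}

```text
clock: 1.05
position: [0.3218, -0.3477, 0.2849]
ee_rot: [-2.701, -1.603, -0.001]
force: [-0.3, -0.9, 0.3]
opening: 0.357
grip_force: 0.0
```

Emit:
servo_tool:
  steps:
    - {"x": 0.94, "y": 0.32, "z": 0, "ax": 0, "ay": 0, "az": -0.122, "hand": 0}
    - {"x": 0.94, "y": 0.32, "z": 0, "ax": 0, "ay": 0, "az": -0.122, "hand": 0}
    - {"x": 0.94, "y": 0.32, "z": 0, "ax": 0, "ay": 0, "az": -0.122, "hand": 0}
    - {"x": 0.94, "y": 0.32, "z": 0, "ax": 0, "ay": 0, "az": -0.122, "hand": 0}

```text
clock: 1.45
position: [0.4324, -0.2474, 0.2845]
ee_rot: [-2.347, -2.087, -0.0]
force: [0.3, -1.2, 1.3]
opening: 0.02
grip_force: 0.0
```

Emit:
servo_tool:
  steps:
    - {"x": 0.68, "y": 0.59, "z": 0, "ax": 0, "ay": 0, "az": 0, "hand": 0}
    - {"x": 0.68, "y": 0.59, "z": 0, "ax": 0, "ay": 0, "az": 0, "hand": 0}
    - {"x": 0.68, "y": 0.59, "z": 0, "ax": 0, "ay": 0, "az": 0, "hand": 0}
    - {"x": 0.68, "y": 0.59, "z": 0, "ax": 0, "ay": 0, "az": 0, "hand": 0}

```text
clock: 1.85
position: [0.5318, -0.1582, 0.2841]
ee_rot: [-2.352, -2.081, 0.001]
force: [-0.8, 0.1, -0.4]
opening: 0.006
grip_force: 0.0
```

Emit:
servo_tool:
  steps:
    - {"x": 0.54, "y": 0.35, "z": 0, "ax": 0, "ay": 0, "az": 0, "hand": 0}
    - {"x": 0.54, "y": 0.35, "z": 0, "ax": 0, "ay": 0, "az": 0, "hand": 0}
    - {"x": 0.54, "y": 0.35, "z": 0, "ax": 0, "ay": 0, "az": 0, "hand": 0}
    - {"x": 0.54, "y": 0.35, "z": 0.25, "ax": 0, "ay": 0, "az": 0, "hand": 0}
    - {"x": 0.54, "y": 0.35, "z": 0.51, "ax": 0, "ay": 0, "az": 0, "hand": 0}
    - {"x": 0.54, "y": 0.35, "z": 0.51, "ax": 0, "ay": 0, "az": 0, "hand": 0}

```text
clock: 2.45
position: [0.5897, -0.0868, 0.2038]
ee_rot: [-2.35, -2.074, 0.009]
force: [-0.2, -0.4, 0.2]
opening: 0.007
grip_force: 0.0
```

```bash
python3 - <<'E'
from look import *
s=ctrl.sense();print(s["position"],s["force"],s["q"])
piv=np.array([.576,-.231])
T=[]
for a in (105,120,135,150,165,180,195,205): # world angle of arm (now ~99)
    A=np.radians(a); e=np.array([np.cos(A),np.sin(A)]); n=np.array([e[1],-e[0]]) # side behind the bar
    p=piv+.15*e+.019*n; T.append((round(p[0],4),round(p[1],4),.207,83))
plan(T[:4],chain=False); plan(T[4:],start=T[3],chain=False)
E
```

```text
[ 0.58967414 -0.08680603  0.20376961] [-0.23682836 -0.36153069  0.24006297] [-2.07445163e-01  4.22268703e-01  1.39947863e+00 -3.87192036e-04
  1.32878065e+00 -8.25713514e-02]
(np.float64(0.5555), np.float64(-0.0812), 0.207, 83) shift [ 0.009 -0.231 -0.019] turn [-0.003 -0.    -0.001]
(np.float64(0.5175), np.float64(-0.0916), 0.207, 83) shift [-0.092 -0.474 -0.017] turn [-0.003 -0.    -0.001]
(np.float64(0.4834), np.float64(-0.1115), 0.207, 83) shift [-0.252 -0.683 -0.016] turn [-0.003 -0.    -0.001]
(np.float64(0.4556), np.float64(-0.1395), 0.207, 83) shift [-0.46  -0.843 -0.014] turn [-0.003 -0.    -0.001]
(np.float64(0.436), np.float64(-0.1738), 0.207, 83) shift [-0.243 -0.102  0.   ] turn [0. 0. 0.]
(np.float64(0.426), np.float64(-0.212), 0.207, 83) shift [-0.504 -0.137  0.   ] turn [0. 0. 0.]
(np.float64(0.4262), np.float64(-0.2515), 0.207, 83) shift [-0.765 -0.104  0.   ] turn [0. 0. 0.]
(np.float64(0.432), np.float64(-0.2772), 0.207, 83) shift [-0.93  -0.044  0.   ] turn [0. 0. 0.]
```

Emit:
servo_tool:
  steps:
    - {"x": 0, "y": -0.12, "z": 0, "ax": 0, "ay": 0, "az": 0, "hand": 0}
    - {"x": 0.01, "y": -0.23, "z": 0, "ax": 0, "ay": 0, "az": 0, "hand": 0}
    - {"x": -0.03, "y": -0.35, "z": 0, "ax": 0, "ay": 0, "az": 0, "hand": 0}
    - {"x": -0.09, "y": -0.47, "z": 0, "ax": 0, "ay": 0, "az": 0, "hand": 0}
    - {"x": -0.16, "y": -0.58, "z": 0, "ax": 0, "ay": 0, "az": 0, "hand": 0}
    - {"x": -0.25, "y": -0.68, "z": 0, "ax": 0, "ay": 0, "az": 0, "hand": 0}
    - {"x": -0.35, "y": -0.77, "z": 0, "ax": 0, "ay": 0, "az": 0, "hand": 0}
    - {"x": -0.46, "y": -0.84, "z": 0, "ax": 0, "ay": 0, "az": 0, "hand": 0}

```text
clock: 3.25
position: [0.4582, -0.1399, 0.2111]
ee_rot: [2.353, 2.078, 0.002]
force: [1.8, 0.6, 0.5]
opening: -0.001
grip_force: 0.8
```

Emit:
servo_tool:
  steps:
    - {"x": -0.12, "y": -0.06, "z": 0, "ax": 0, "ay": 0, "az": 0, "hand": 0}
    - {"x": -0.24, "y": -0.1, "z": 0, "ax": 0, "ay": 0, "az": 0, "hand": 0}
    - {"x": -0.37, "y": -0.13, "z": 0, "ax": 0, "ay": 0, "az": 0, "hand": 0}
    - {"x": -0.5, "y": -0.14, "z": 0, "ax": 0, "ay": 0, "az": 0, "hand": 0}
    - {"x": -0.63, "y": -0.13, "z": 0, "ax": 0, "ay": 0, "az": 0, "hand": 0}
    - {"x": -0.76, "y": -0.1, "z": 0, "ax": 0, "ay": 0, "az": 0, "hand": 0}
    - {"x": -0.85, "y": -0.07, "z": 0, "ax": 0, "ay": 0, "az": 0, "hand": 0}
    - {"x": -0.93, "y": -0.04, "z": 0, "ax": 0, "ay": 0, "az": 0, "hand": 0}

```text
clock: 4.05
position: [0.4358, -0.2776, 0.2101]
ee_rot: [2.353, 2.08, 0.001]
force: [0.3, 2.3, -0.4]
opening: -0.0
grip_force: 0.8
```

```bash
python3 - <<'E'
from look import *
snap("b")
E
```

```text
(no output)
```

View pics/top_b.png

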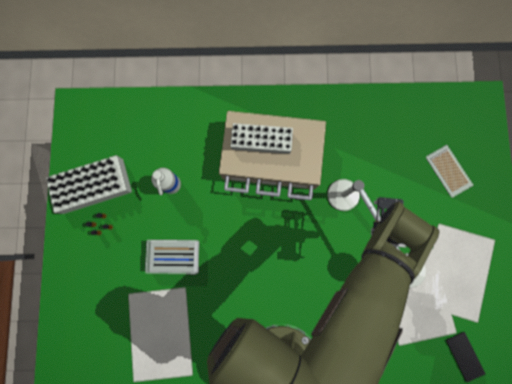

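The lamp arm now points down-right in the image, from the post at (360,186) towards (380,218), well clear of the chest. The three handles are free at about (237,187), (268,190) and (300,193).

```bash
python3 - <<'E'
from look import *
d=viewer.read_camera("top")
im=d["color"][165:215,210:330]; cv2.imwrite("pics/crop2.png",cv2.resize(im[:,:,::-1],None,fx=6,fy=6,interpolation=cv2.INTER_CUBIC))
E
```

```text
(no output)
```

View pics/crop2.png

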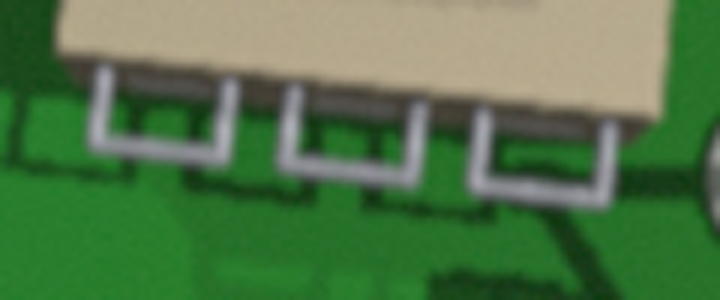

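Emit:
servo_tool:
  steps:
    - {"x": 0.2, "y": -0.08, "z": 0, "ax": 0, "ay": 0, "az": 0, "hand": 0}
    - {"x": 0.2, "y": -0.08, "z": 0, "ax": 0, "ay": 0, "az": 0, "hand": 0}
    - {"x": 0.2, "y": -0.08, "z": -0.3, "ax": 0, "ay": 0, "az": 0, "hand": 0.4}
    - {"x": 0.2, "y": -0.08, "z": -0.5, "ax": 0, "ay": 0, "az": 0, "hand": 0.4}
    - {"x": 0.2, "y": -0.08, "z": -0.5, "ax": 0, "ay": 0, "az": 0, "hand": 0.4}

```text
clock: 4.7
position: [0.4287, -0.2452, 0.2882]
ee_rot: [2.347, 2.079, 0.002]
force: [0.3, 0.2, -0.2]
opening: 0.226
grip_force: 0.0
```

```bash
python3 - <<'E'
from look import *
d=viewer.read_camera("top")
h={n:plane(d,210+x/6-.4,165+y/6-.4,.082) for n,x,y in(("L",161,151),("M",351,172),("R",542,193))}
for k,v in h.items(): print(k,np.round(v,4))
x,y=h["R"][:2]
plan([(.50,-.14,.2,83),(x,y,.15,83),(x,y,.08,83)])
E
```

```text
L [0.5883 0.1471 0.082 ]
M [0.5749 0.0391 0.082 ]
R [ 0.5616 -0.0689  0.082 ]
(0.5, -0.14, 0.2, 83) shift [0.753 0.39  0.571] turn [0.001 0.001 0.   ]
(np.float64(0.5616038460519038), np.float64(-0.06892009216098155), 0.15, 83) shift [0.52  0.35  0.333] turn [0. 0. 0.]
(np.float64(0.5616038460519038), np.float64(-0.06892009216098155), 0.08, 83) shift [0.    0.    0.467] turn [0. 0. 0.]
```

Emit:
servo_tool:
  steps:
    - {"x": 0.75, "y": 0.39, "z": 0.57, "ax": 0, "ay": 0, "az": 0, "hand": 0.4}
    - {"x": 0.75, "y": 0.39, "z": 0.57, "ax": 0, "ay": 0, "az": 0, "hand": 0.4}
    - {"x": 0.75, "y": 0.39, "z": 0.57, "ax": 0, "ay": 0, "az": 0, "hand": 0.4}
    - {"x": 0.75, "y": 0.39, "z": 0.57, "ax": 0, "ay": 0, "az": 0, "hand": 0.4}
    - {"x": 0.75, "y": 0.39, "z": 0.57, "ax": 0, "ay": 0, "az": 0, "hand": 0.4}
  newtons: 12

```text
clock: 5.25
position: [0.499, -0.1394, 0.197]
ee_rot: [-2.348, -2.083, 0.002]
force: [0.1, 0.2, 0.4]
opening: 0.399
grip_force: 0.0
```

Emit:
servo_tool:
  steps:
    - {"x": 0.52, "y": 0.35, "z": 0.33, "ax": 0, "ay": 0, "az": 0, "hand": 0.4}
    - {"x": 0.52, "y": 0.35, "z": 0.33, "ax": 0, "ay": 0, "az": 0, "hand": 0.4}
    - {"x": 0.52, "y": 0.35, "z": 0.33, "ax": 0, "ay": 0, "az": 0, "hand": 0.4}
    - {"x": 0.52, "y": 0.35, "z": 0.33, "ax": 0, "ay": 0, "az": 0, "hand": 0.4}
    - {"x": 0.52, "y": 0.35, "z": 0.33, "ax": 0, "ay": 0, "az": 0, "hand": 0.4}

```text
clock: 5.75
position: [0.5607, -0.0705, 0.15]
ee_rot: [2.352, 2.081, 0.001]
force: [-0.8, -0.3, 0.4]
opening: 0.402
grip_force: 0.0
```

```bash
python3 - <<'E'
from look import *
print(ctrl.sense()["position"]); plan([(.5616,-.0689,.08,83)])
E
```

```text
[ 0.56066389 -0.07053204  0.14997743]
(0.5616, -0.0689, 0.08, 83) shift [0.012 0.004 0.467] turn [ 0.  0. -0.]
```

Emit:
servo_tool:
  steps:
    - {"x": 0.01, "y": 0, "z": 0.2, "ax": 0, "ay": 0, "az": 0, "hand": 0.4}
    - {"x": 0.01, "y": 0, "z": 0.4, "ax": 0, "ay": 0, "az": 0, "hand": 0.4}
    - {"x": 0.01, "y": 0, "z": 0.46, "ax": 0, "ay": 0, "az": 0, "hand": 0.4}
    - {"x": 0.01, "y": 0, "z": 0.46, "ax": 0, "ay": 0, "az": 0, "hand": 0.2}
    - {"x": 0.01, "y": 0, "z": 0.46, "ax": 0, "ay": 0, "az": 0, "hand": 0}
    - {"x": 0.01, "y": 0, "z": 0.46, "ax": 0, "ay": 0, "az": 0, "hand": 0}
    - {"x": 0.01, "y": 0, "z": 0.46, "ax": 0, "ay": 0, "az": 0, "hand": 0}

```text
clock: 6.45
position: [0.5611, -0.0677, 0.0811]
ee_rot: [2.352, 2.082, 0.0]
force: [-13.6, 0.4, 13.6]
opening: 0.101
grip_force: 12.1
```

Emit:
servo_tool:
  steps:
    - {"x": 0, "y": -0.02, "z": 0, "ax": 0, "ay": 0, "az": 0, "hand": 0}
    - {"x": 0, "y": -0.03, "z": 0, "ax": 0, "ay": 0, "az": 0, "hand": 0}
    - {"x": 0, "y": -0.03, "z": 0, "ax": 0, "ay": 0, "az": 0, "hand": 0}

```text
clock: 6.75
position: [0.5572, -0.0673, 0.0811]
ee_rot: [2.351, 2.081, 0.002]
force: [0.6, -1.1, 6.5]
opening: 0.099
grip_force: 12.0
```

Emit:
servo_tool:
  steps:
    - {"x": 0, "y": -0.015, "z": 0, "ax": 0, "ay": 0, "az": 0, "hand": 0}
    - {"x": 0, "y": -0.03, "z": 0, "ax": 0, "ay": 0, "az": 0, "hand": 0}
    - {"x": 0, "y": -0.03, "z": 0, "ax": 0, "ay": 0, "az": 0, "hand": 0}

```text
clock: 7.05
position: [0.5527, -0.0667, 0.0811]
ee_rot: [2.351, 2.081, 0.002]
force: [0.3, -1.4, 7.9]
opening: 0.1
grip_force: 12.0
```

Emit:
servo_tool:
  steps:
    - {"x": 0, "y": -0.03, "z": 0, "ax": 0, "ay": 0, "az": 0, "hand": 0}
    - {"x": 0, "y": -0.06, "z": 0, "ax": 0, "ay": 0, "az": 0, "hand": 0}

```text
clock: 7.25
position: [0.544, -0.0656, 0.0811]
ee_rot: [2.35, 2.081, 0.003]
force: [3.4, -0.5, 5.5]
opening: 0.1
grip_force: 12.0
```

The right drawer slides at about 3.4 N, so it's the unlocked one. I'll keep pulling slowly.

Emit:
servo_tool:
  steps:
    - {"x": 0, "y": -0.07, "z": 0, "ax": 0, "ay": 0, "az": 0, "hand": 0}
    - {"x": 0, "y": -0.15, "z": 0, "ax": 0, "ay": 0, "az": 0, "hand": 0}
    - {"x": 0, "y": -0.22, "z": 0, "ax": 0, "ay": 0, "az": 0, "hand": 0}
    - {"x": 0, "y": -0.3, "z": 0, "ax": 0, "ay": 0, "az": 0, "hand": 0}
    - {"x": 0, "y": -0.37, "z": 0, "ax": 0, "ay": 0, "az": 0, "hand": 0}
    - {"x": 0, "y": -0.45, "z": 0, "ax": 0, "ay": 0, "az": 0, "hand": 0}
    - {"x": 0, "y": -0.5, "z": 0, "ax": 0, "ay": 0, "az": 0, "hand": 0}
    - {"x": 0, "y": -0.55, "z": 0, "ax": 0, "ay": 0, "az": 0, "hand": 0}

```text
clock: 8.05
position: [0.462, -0.0554, 0.0811]
ee_rot: [2.35, 2.081, 0.004]
force: [3.3, 1.8, 7.2]
opening: 0.101
grip_force: 12.0
```

Emit:
servo_tool:
  steps:
    - {"x": 0, "y": -0.02, "z": 0, "ax": 0, "ay": 0, "az": 0, "hand": 0}
    - {"x": 0, "y": -0.04, "z": 0, "ax": 0, "ay": 0, "az": 0, "hand": 0}
    - {"x": 0, "y": -0.06, "z": 0, "ax": 0, "ay": 0, "az": 0, "hand": 0}

```text
clock: 8.35
position: [0.4533, -0.0543, 0.081]
ee_rot: [2.35, 2.081, 0.004]
force: [3.2, 0.8, 7.9]
opening: 0.098
grip_force: 12.0
```

Emit:
servo_tool:
  steps:
    - {"x": 0, "y": -0.015, "z": 0, "ax": 0, "ay": 0, "az": 0, "hand": 0}
    - {"x": 0, "y": -0.03, "z": 0, "ax": 0, "ay": 0, "az": 0, "hand": 0}
    - {"x": 0, "y": -0.045, "z": 0, "ax": 0, "ay": 0, "az": 0, "hand": 0}
    - {"x": 0, "y": -0.055, "z": 0, "ax": 0, "ay": 0, "az": 0, "hand": 0}

```text
clock: 8.75
position: [0.4452, -0.0533, 0.0811]
ee_rot: [2.35, 2.081, 0.004]
force: [3.6, 1.4, 8.6]
opening: 0.101
grip_force: 12.0
```

Emit:
servo_tool:
  steps:
    - {"x": 0, "y": -0.007, "z": 0, "ax": 0, "ay": 0, "az": 0, "hand": 0}
    - {"x": 0, "y": -0.013, "z": 0, "ax": 0, "ay": 0, "az": 0, "hand": 0}

```text
clock: 8.95
position: [0.4433, -0.0531, 0.081]
ee_rot: [2.35, 2.081, 0.004]
force: [2.1, 2.1, 8.4]
opening: 0.098
grip_force: 12.0
```

Emit:
servo_tool:
  steps:
    - {"x": 0, "y": -0.007, "z": 0, "ax": 0, "ay": 0, "az": 0, "hand": 0}
    - {"x": 0, "y": -0.013, "z": 0, "ax": 0, "ay": 0, "az": 0, "hand": 0}

```text
clock: 9.15
position: [0.4418, -0.0529, 0.0811]
ee_rot: [2.35, 2.08, 0.005]
force: [10.9, 1.6, 0.2]
opening: 0.103
grip_force: 12.0
```

Emit:
servo_tool:
  steps:
    - {"x": 0, "y": -0.005, "z": 0, "ax": 0, "ay": 0, "az": 0, "hand": 0}
    - {"x": 0, "y": -0.005, "z": 0, "ax": 0, "ay": 0, "az": 0, "hand": 0}

```text
clock: 9.35
position: [0.4418, -0.0529, 0.0811]
ee_rot: [2.349, 2.079, 0.007]
force: [12.8, 0.7, -1.2]
opening: 0.1
grip_force: 12.0
```

It's at the stop: position is fixed at about 120 mm and the force climbs to 12.8 N. Next I release and lift.

Emit:
servo_tool:
  steps:
    - {"x": 0, "y": 0, "z": 0, "ax": 0, "ay": 0, "az": 0, "hand": 0.4}
    - {"x": 0, "y": 0, "z": 0, "ax": 0, "ay": 0, "az": 0, "hand": 0.4}
    - {"x": 0, "y": 0, "z": 0, "ax": 0, "ay": 0, "az": 0, "hand": 0.4}
    - {"x": 0, "y": 0, "z": 0, "ax": 0, "ay": 0, "az": 0, "hand": 0.4}
    - {"x": 0, "y": 0, "z": -0.2, "ax": 0, "ay": 0, "az": 0, "hand": 0.4}
    - {"x": 0, "y": 0, "z": -0.5, "ax": 0, "ay": 0, "az": 0, "hand": 0.4}
    - {"x": 0, "y": 0, "z": -0.9, "ax": 0, "ay": 0, "az": 0, "hand": 0.4}
    - {"x": 0, "y": 0, "z": -1, "ax": 0, "ay": 0, "az": 0, "hand": 0.4}

```text
clock: 10.15
position: [0.4401, -0.0529, 0.2338]
ee_rot: [2.35, 2.08, 0.004]
force: [0.5, 0.6, 0.2]
opening: 0.398
grip_force: 0.0
```

Emit:
servo_tool:
  steps:
    - {"x": 0.4, "y": -0.5, "z": -0.5, "ax": 0, "ay": 0, "az": 0, "hand": 0.4}
    - {"x": 0.4, "y": -0.5, "z": -0.5, "ax": 0, "ay": 0, "az": 0, "hand": 0.4}
    - {"x": 0.4, "y": -0.5, "z": -0.5, "ax": 0, "ay": 0, "az": 0, "hand": 0.4}
    - {"x": 0.4, "y": -0.5, "z": -0.5, "ax": 0, "ay": 0, "az": 0, "hand": 0.4}
    - {"x": 0.4, "y": -0.5, "z": -0.5, "ax": 0, "ay": 0, "az": 0, "hand": 0.4}

```text
clock: 10.65
position: [0.3726, 0.0157, 0.3044]
ee_rot: [2.352, 2.083, -0.0]
force: [0.8, 1.1, -0.5]
opening: 0.4
grip_force: 0.0
```

```bash
python3 - <<'E'
from look import *
snap("c")
E
```

```text
(no output)
```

View pics/top_c.png

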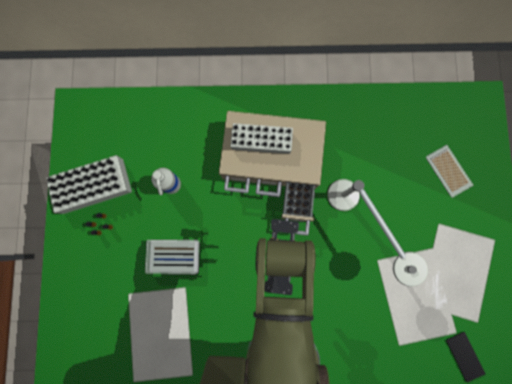

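View pics/scene_c.png

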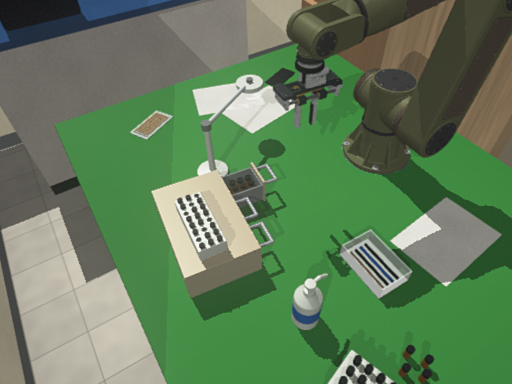

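The right drawer is open, with its handle at (303,230) in the top view. The lamp head at (411,268) is well beyond the chest's right end. The rack, pump and pen box haven't moved, and the hand is clear of everything.

```bash
python3 -c "
from rig import ctrl; print(ctrl.job_done())"
```

```text
the job is handed in; nothing more can be done
None
```

The lamp is swung clear beyond the chest's right end, the right drawer was the unlocked one and is open to its stop (about 120 mm, peak pull reading about 13 N), the hand is off everything, and the job is handed in.

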